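# Swing in the stop and hold a terminal housing against it

## Task

I want to screw a cover on, so be my third hand: on the aluminium holding fixture, first lift the knob of the spring plunger, swing the stop arm from its parked place all the way back to its working place and let the plunger drop fully home in the notch there. Then take the white terminal housing with the round nose, set it flat on the fixture's bed and press its nose, centred and square, against the stop's sprung pad with a steady 10 N or so (the pad about half way in, never rammed to the end of its travel). Finish while still holding it pressed like that: do not let go; leave the other things on the bench where they are.

Things in the scene. Friction and masses are not known exactly. Their poses are not given: they have to be found in the camera images.
- fixture: fixed aluminium base plate on the bench; place and yaw vary. Origin on the bench surface: x is the pressing direction (away from the robot), y to the left, z up. The plate spans x -120 to +180 and y -115 to +105 mm about the origin; its top, the bed, is 12 mm above the bench. It carries the pivot boss, a quadrant of steel blocks and the stop arm.
- bed (a point): point on the top of the base plate, 80 mm before the fixture origin on its x axis (at fixture -80, 0, 12 mm), between two thin dark lines scribed 52 mm apart: the housing stands about here on the bed; axes as the fixture's
- pivot (a point): pivot of the stop arm, at fixture (0, -85, 12) mm, vertical axis; axes as the fixture's. The quadrant, an arc of steel blocks with tops 30 mm above the bench, lies at radius 132 to 168 mm about it
- stop_arm (a joint): swing of the dark steel stop arm (170 mm long, 24 wide, top 46 to 52 mm over the bench) about the pivot, rad. 0 = working place: it points along fixture +y, at its dead stop. Grows clockwise from above, away from the robot. Starts parked at 0.8 to 1.2, plunger down in a wide gap (0.70 to 1.30). Stays where left. Pressing the pad swings it off unless the plunger is in the notch
- plunger (a joint): lift of the index plunger, m: 0 = fully down, 0.016 = fully up. Its 8 mm pin stands 11 mm deep in gap or notch when down: lift 12 to 15 mm to clear the blocks. A spring pushes it down, 4 N at the bottom, 8 N at the top. The working notch is 11 mm wide, at swing 0; between gap and notch the pin, if let go, rides on the blocks (lift 0.011)
- knob (a point): centre of the plunger's black round knob, 28 mm diameter, 26 mm tall, axis vertical, 73 mm above the bench when down, near the arm's outer end, 150 mm from the pivot. Below it a 20 mm wide collar on the arm reaches to 2 mm under it. It goes up with the plunger and round with the arm, and may turn in the fingers
- pad (a joint): how far the sprung pad is pushed in, m: 0 = free, 0.018 = end of travel. The spring pushes back 1 N per mm, so 0.010 means 10 N
- pad_face (a point): centre of the front face of the stop's black rubber pad (44 mm wide, 34 mm tall, face upright). With the arm in its working place and the pad free it is at fixture (-38, 0, 33) mm and faces the fixture's -x; pressing moves it along +x. Its axes are the stop arm's: at the working place those of the fixture
- housing: white plastic block 58 mm long (x), 44 wide (y), 40 tall, two steel studs (6 mm thick, 12 high, at x -14 and +14 mm) on top, a round nose (22 mm diameter, 14 long, axis 21 mm above the underside) on its +x end; about 0.15 kg. Origin: centre of the underside, x towards the nose, z up. Starts upright on the robot's right, in one of three places shared with the other white parts
- nose (a point): centre of the flat tip of the housing's nose, at housing (43, 0, 21) mm; axes as the housing's
- round_cap: bystander: white round cap, 64 mm diameter, 32 mm tall, three steel studs 30 mm high on it; origin under its centre
- flat_housing: bystander: white flat housing without a nose, 62 x 50 mm, 30 mm tall, one stud of 12 mm on it; origin under its centre
- screwdriver: bystander: screwdriver, 200 mm long, lying on the bench to the robot's left; origin under its middle
- tin: bystander: small open steel cup, 60 mm diameter, 45 mm tall, on the robot's right; origin under its centre
- glue_jar: bystander: jar, 52 mm diameter, 70 mm tall, far on the left; origin under its centre
Things that resemble listed ones, but are neither listed nor needed, are in the scene too. What is shaped like the housing but yellow is not meant.

How it is judged:
On the way, in this order (a step that is already met when the one before it is completed fails the run):
1. the plunger is lifted by more than 9 mm (value of joint plunger above 0.009 m), for 0.1 s.
2. the stop arm is in its working place with the plunger fully home in the notch (value of joint stop_arm below 0.03 rad and value of joint plunger below 0.002 m), for 0.2 s.
3. the nose is pressed against the pad with 6 to 14 N for a second (contact force between housing and pad between 6 and 14 N), for 1 s.
At the end, for the whole second after the job is handed in: The stop arm is within 0.03 rad of its working place with the plunger down (within 2 mm); the robot still holds the housing with its nose pressed on the pad by 6 to 14 N, centred within 9 mm and square within 0.15 rad, upright within 0.12 rad, its underside within 5 mm of the bed, at rest (all of step 2 and all of step 3 and contact force between any of the fingers, the arm and housing above 1 N and z of housing in the frame of bed between -0.003 and 0.005 m and angle between housing's own z axis and vertical below 0.12 rad and y of nose in the frame of pad_face between -0.009 and 0.009 m and distance between nose and pad_face below 0.015 m and angle between the x axis of housing and the x axis of bed, either way round below 0.15 rad and linear speed of housing below 0.02 m/s); the arm keeps its last pose, push and grip.
It fails at once if the nose is rammed against the pad (over 22 N) (contact force between housing and pad above 22 N).
It fails at once if a bystander is moved by more than 40 mm (distance of any of round_cap, flat_housing, screwdriver, tin, glue_jar from where it was at the start of the episode above 0.04 m).
It also fails if it takes over 59 s, if anything falls off the work surface, if the arm or the gripper's body presses on something with over 40 N, if the wrist force passes 120 N, or if a joint passes its speed limit or range.

## Robot

A 6-joint arm with a two-finger parallel gripper is mounted at the origin on the work surface. World frame = base frame: x ahead of the robot, y to its left, z up, the work surface at z = 0. Lengths are in m, angles in rad, forces in N, time in s.
With the tool pointing down it reaches from about 0.25 to 0.725 m from the base axis. Payload 4 kg.
Tool frame: the origin (TCP) lies midway between the tips of the shut fingers; the grasp point (between the pads) lies 19 mm behind it; z points along the fingers, y is the line along which they close (so a half turn about z gives the same grasp; the last joint's range is limited). The gripper opens to 85 mm and grips with 20 to 120 N. Pads are 22 mm wide; open, the fingers measure 114 mm over their backs; the gripper's body (76 mm by 85 mm) begins 54 mm behind the grasp point. The pads swing forward as they close: fully open they stand 13 mm farther back than shut.
Start: joints at [1.287, 0.241, 0.005, 1.335, 0, 1.571], TCP at [0.14, 0.48, 0.231] pointing down, gripper open.
Joint ranges: [-2.72, 2.72], [-1.05, 1.87], [-1.09, 1.28], [-1.99, 2.15], [-1.42, 1.44], [-3.14, 3.14]. Speed limits (rad/s): [2.79, 2.79, 3.14, 3.14, 3.14, 3.14].

## Interface

Orientations are given as a unit quaternion [x, y, z, w].
In Python, from workcell import get_obs, camera, job_done, silhouettes gives the robot as it stands. The module is installed in compiled form; this text tells all that it offers.
- The arm moves only by the tool drive_tool, never from a script. Its argument "increments" is a list of rows, each a list of 3 entries, a list of its own where there are three numbers: the shift along the world's x, y, z in mm, then the turn, a rotation vector about the world's x, y, z in degrees, then the opening, from 0 (shut) to 1 (fully open). A call has 1 to 8 rows; each row shifts and turns the commanded pose from where the row before left it; what a row does not reach is not made up. A row lasts 1/12 s, in which the tool goes at most 41.7 mm and 7.16 degrees, less where a joint would pass 70% of its speed; a pose out of reach is approached as far as the arm can. A call is refused whole if a number of a shift passes 41.7 or a number of a turn 7.16, either way. A call with a gripper value outside its range is refused whole. The fingers move at their own pace and stop on an object; the grip force is fixed at half the most. Time passes only in rows, so rows that do not move let the fingers close. It gives the time, the measured TCP pose, the force, the opening and the grip force at its end, in the units of the state.
- get_obs(): the state, without advancing time (a new reading comes with each control period).
- camera(name): name is "scene" or "side" or "wrist"; returns a dict with "image" (384x512x3 uint8, red, green, blue), "K" (3x3 intrinsics, pixels), "view" (4x4, takes a point from world to camera coordinates). Camera axes: x right, y down, z forward; pixel columns grow to the right and rows downward; lengths in m; the calibration is good to about 2 mm. A picture is of the moment at which its call begins. There is no depth.
- job_done(): hands the job in; it is judged then, once.
Trained networks look in a picture, given as the dict that the camera call returned (one of the last four; its "shot" number tells which), for a name from the list of things; names that differ only in an ending like _2 or _b are one class to them, and where a whole thing is asked for, a point or a joint stands for the part that bears it (a point fixed in the world has none). Each returns a list of dicts, best first, with "conf" (0 to 1); they miss things now and then, are a little off and sometimes report something else, mostly with a low value. They report only what shows in the picture. A call takes as long as a camera call. They do not tell look-alikes from the thing itself.
- silhouettes(query, picture): "region" (384x512 bool, what is visible of it) and "bbox" ([left, top, right, bottom] in pixels, round what is visible of it).
The state is a dict: "clock": time; "joint_pos": joint angles; "joint_vel": joint speeds; "tau": joint torques, N m; "eef_pos": TCP position; "tool_rot": TCP orientation; "ft_force": force on the tool from outside, world axes, zero at the start; "ft_torque": the same for the moment, N m; "grip_width": finger opening in m; "grasp_force": force on a finger pad.
Only numpy, scipy, OpenCV 4.12 (cv2) and the standard library are available. Lean on these libraries where they do the work, as an engineer would, in place of code of your own. Each camera call takes 0.05 s, during which the arm holds its last target. There are 200 camera calls.

## Working session

There is one attempt and no reset: what is moved stays moved. The work goes in short steps, Python scripts to look and compute and a tool call to move; the robot and the scene stay as the last step left them, time stands still between calls to the robot, and variables do not carry over. Pictures are saved under pics/ and viewed, at most 10 in all, crops included, and the job is handed in when it is done.

Besides the shell and the picture viewer there is one more tool, called after "Request:" as a command line: name --argument value ..., lists and objects as JSON in quotes. drive_tool: Moves the arm, as the interface text tells. Its arguments: {"type":"object","properties":{"increments":{"type":"array"}},"required":["increments"]}

```bash
mkdir -p pics; cat > h.py <<'E'
import numpy as np, cv2, pickle
from workcell import get_obs, camera, job_done, silhouettes
def save(n,im): cv2.imwrite('pics/'+n+'.png',im[:,:,::-1])
def proj(c,P):
    P=np.atleast_2d(P); q=(c['view'][:3,:3]@P.T).T+c['view'][:3,3]; u=(c['K']@q.T).T; return u[:,:2]/u[:,2:]
def ray(c,uv):
    R=c['view'][:3,:3];t=c['view'][:3,3]; d=R.T@np.linalg.inv(c['K'])@np.array([uv[0],uv[1],1.]); return -R.T@t, d/np.linalg.norm(d)
def atz(c,uv,z):
    o,d=ray(c,uv); return o+d*(z-o[2])/d[2]
def tri(obs):
    A=np.zeros((3,3));b=np.zeros(3)
    for c,uv in obs:
        o,d=ray(c,uv);M=np.eye(3)-np.outer(d,d);A+=M;b+=M@o
    return np.linalg.solve(A,b)
E
python3 - <<'E'
from h import *
np.set_printoptions(precision=3,suppress=True)
s=camera('scene'); d=camera('side')
for c,n in((s,'scene'),(d,'side')):
    o,_=ray(c,(256,192)); print(n,o,c['K'][0,0])
    for q in('knob','housing','stop_arm','fixture','pad'):
        for r in silhouettes(q,c)[:3]:
            ys,xs=np.nonzero(r['region']); print(n,q,round(r['conf'],2),r['bbox'],xs.mean().round(1),ys.mean().round(1))
save('s0',np.hstack([s['image'],]));save('d0',d['image'])
pickle.dump((s,d),open('p0.pkl','wb'))
E
```

```text
scene [ 1.081 -0.537  0.751] 384.2802447296928
scene knob 0.64 [317.6, 199.5, 329.9, 206.5] 323.5 202.0
scene housing 0.85 [101.0, 250.7, 137.0, 281.5] 118.5 265.0
scene housing 0.67 [122.0, 281.9, 161.1, 312.5] 139.1 296.7
scene housing 0.65 [134.1, 332.8, 172.4, 361.3] 155.1 346.9
scene stop_arm 0.62 [261.1, 195.1, 332.8, 216.8] 299.6 206.4
scene fixture 0.93 [228.4, 166.5, 351.2, 248.6] 291.6 205.4
scene pad 0.63 [290.1, 200.6, 307.2, 212.5] 299.1 200.3
side [ 0.02  -0.686  0.768] 348.87561024697357
side knob 0.42 [265.4, 154.7, 274.4, 165.8] 267.9 159.4
side housing 0.91 [310.0, 282.3, 333.7, 316.2] 318.5 300.3
side housing 0.68 [386.5, 252.4, 408.8, 283.2] 396.9 265.9
side housing 0.57 [339.9, 264.2, 362.9, 296.3] 353.6 280.0
side stop_arm 0.97 [253.1, 153.6, 273.9, 201.2] 261.3 178.5
side stop_arm 0.66 [323.7, 228.7, 350.3, 255.4] 335.2 243.0
side fixture 0.9 [190.7, 155.5, 297.1, 226.8] 244.1 189.1
side fixture 0.39 [262.1, 154.2, 270.3, 162.2] 267.3 159.4
side pad 0.47 [251.0, 173.1, 260.8, 186.8] 254.1 178.1
```

```bash
python3 - <<'E'
from h import *
s,d=pickle.load(open('p0.pkl','rb'))
a=cv2.resize(s['image'][150:384,80:392],(800,600),interpolation=cv2.INTER_CUBIC)
b=cv2.resize(d['image'][130:340,170:450],(800,600),interpolation=cv2.INTER_CUBIC)
save('s1',a);save('d1',b)
E
```

```text
(no output)
```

View pics/s1.png

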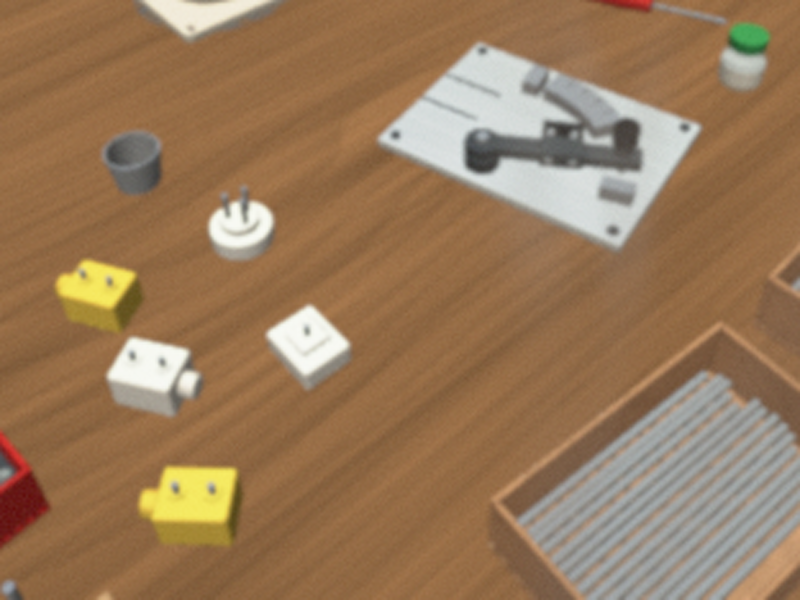

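View pics/d1.png

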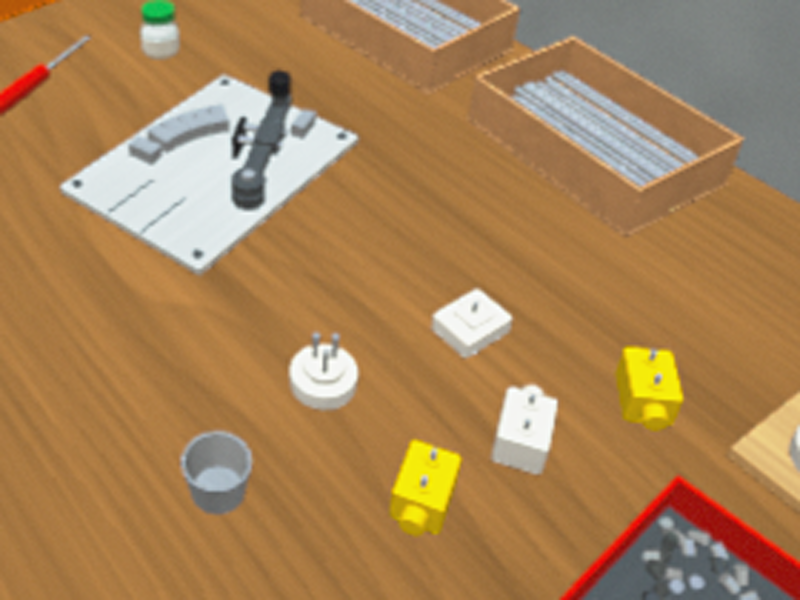

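The scene crop shows the fixture plate (crop corners 480,45 / 700,127 / 615,245 / 380,140), the knob near (627,130), and the white nosed housing at (150,375) with its nose pointing right. The side crop shows the knob at (280,83), the housing at (525,430) with its nose up, and two yellow look-alikes.

```bash
cat >> h.py <<'E'
def plate(p):
    c,s=np.cos(p[2]),np.sin(p[2]); L=np.array([[-.12,-.115],[-.12,.105],[.18,.105],[.18,-.115]])
    return np.c_[L@np.array([[c,s],[-s,c]])+p[:2],np.full(4,.012)]
def fix2w(p,q):
    c,s=np.cos(p[2]),np.sin(p[2]); q=np.atleast_2d(q).astype(float)
    return np.c_[q[:,:2]@np.array([[c,s],[-s,c]])+p[:2],q[:,2]]
E
python3 - <<'E'
from h import *
from scipy.optimize import least_squares
np.set_printoptions(precision=4,suppress=True)
s,d=pickle.load(open('p0.pkl','rb'))
S=lambda u,v:(80+u*.39,150+v*.39); D=lambda u,v:(170+u*.35,130+v*.35)
sc=[S(*x) for x in((480,45),(700,127),(615,245),(380,140))]; dc=[D(*x) for x in((225,77),(357,137),(203,270),(62,187))]
for x in sc: print('s',atz(s,x,.012))
for x in dc: print('d',atz(d,x,.012))
ws=[atz(s,x,.012) for x in sc]; wd=[atz(d,x,.012) for x in dc]
print('knobtop',tri([(s,S(627,127)),(d,D(280,78))]),'knobmid',tri([(s,S(627,133)),(d,D(280,83))]))
for a,b in(((132,355),(531,399)),((162,362),(527,425))):
  print('stud',tri([(s,S(*a)),(d,D(*b))]))
for a,b in(((132,355),(527,425)),((162,362),(531,399))):
  print('stud',tri([(s,S(*a)),(d,D(*b))]))
print('pivot',tri([(s,S(482,140)),(d,D(249,178))]))
print(get_obs())
E
```

```text
s [0.3595 0.1703 0.012 ]
s [0.6426 0.2486 0.012 ]
s [0.6958 0.0378 0.012 ]
s [ 0.4155 -0.0379  0.012 ]
d [0.6381 0.2411 0.012 ]
d [0.6957 0.0364 0.012 ]
d [ 0.4132 -0.0452  0.012 ]
d [0.354  0.1654 0.012 ]
knobtop [0.6343 0.116  0.0821] knobmid [0.635  0.1167 0.074 ]
stud [ 0.5307 -0.3911  0.063 ]
stud [ 0.5322 -0.3808  0.0289]
stud [ 0.5197 -0.3941  0.0461]
stud [ 0.5432 -0.3779  0.0464]
pivot [0.5192 0.0199 0.045 ]
{'clock': 0.6, 'joint_pos': array([1.287 , 0.2405, 0.005 , 1.3352, 0.    , 1.5708]), 'joint_vel': array([-0.0004, -0.0014,  0.0013, -0.0003, -0.0003,  0.0012]), 'tau': array([ -0.0002, -37.1973,  25.2571,   0.0013,   0.    ,  -0.    ]), 'eef_pos': array([0.14  , 0.48  , 0.2313]), 'tool_rot': array([ 0.1414,  0.9899,  0.    , -0.    ]), 'ft_force': array([ 0.8764, -1.1661, -0.2214]), 'ft_torque': array([-0.019 , -0.0175, -0.0178]), 'grasp_force': 0.0, 'grip_width': 0.08493840284897489}
```

```bash
python3 - <<'E'
from h import *
from scipy.optimize import least_squares
np.set_printoptions(precision=4,suppress=True)
s,d=pickle.load(open('p0.pkl','rb'))
S=lambda u,v:(80+u*.39,150+v*.39); D=lambda u,v:(170+u*.35,130+v*.35)
# order: (-x,-y),(-x,+y),(+x,+y),(+x,-y)
sc=np.array([S(*x) for x in((380,140),(480,45),(700,127),(615,245))]); dc=np.array([D(*x) for x in((203,266),(62,187),(225,77),(357,137))])
r=least_squares(lambda p:np.r_[(proj(s,plate(p))-sc).ravel(),(proj(d,plate(p))-dc).ravel()],[.52,.1,.27])
p=r.x;print(p,np.degrees(p[2]),r.fun.reshape(-1,2))
pickle.dump(p,open('fix.pkl','wb'))
k=np.array([.6350,.1167]);pv=fix2w(p,[0,-.085,0])[0,:2]
a=k-pv;print('pivot',pv,'r',np.linalg.norm(a),'theta',np.degrees(p[2])+90-np.degrees(np.arctan2(*a[::-1])))
print('knob work',fix2w(p,[0,.065,.073]),'padface',fix2w(p,[-.038,0,.033]),'bed',fix2w(p,[-.08,0,.012]))
E
```

```text
[0.4973 0.1011 0.2647] 15.167938375956814 [[-1.7605 -0.1532]
 [-1.0015 -0.8238]
 [ 0.488   0.0318]
 [ 1.4535  1.3003]
 [-1.1321  0.878 ]
 [-0.7702 -0.88  ]
 [-0.0592 -1.4733]
 [ 1.0371 -0.659 ]]
pivot [0.5196 0.0191] r 0.15118303606874528 theta 64.93504854376289
knob work [[0.4803 0.1638 0.073 ]] padface [[0.4607 0.0911 0.033 ]] bed [[0.4201 0.0802 0.012 ]]
```

Request:
drive_tool --increments '[[[40, -25, 0], [0, 0, -7], 1], [[40, -25, 0], [0, 0, -7], 1], [[40, -25, 0], [0, 0, -7], 1], [[40, -25, 0], [0, 0, -7], 1], [[40, -25, 0], [0, 0, -7], 1], [[40, -25, 0], [0, 0, -7], 1], [[40, -25, 0], [0, 0, -7], 1], [[40, -25, 0], [0, 0, -7], 1]]'

```text
clock: 1.27
eef_pos: [0.4242, 0.3019, 0.2316]
tool_rot: [0.592, 0.806, 0.0, 0.0]
ft_force: [0.3, 1.2, -0.8]
grip_width: 0.0854
grasp_force: 0.0
```

Request:
drive_tool --increments '[[[22, -25, 0], [0, 0, -7], 1], [[22, -25, 0], [0, 0, -7], 1], [[22, -25, 0], [0, 0, -7], 1], [[22, -25, 0], [0, 0, -7], 1], [[22, -25, 0], [0, 0, -7], 1], [[22, -25, 0], [0, 0, -7], 1], [[22, -8, 0], [0, 0, -7], 1], [[0, 0, 0], [0, 0, -7], 1]]'

```text
clock: 1.93
eef_pos: [0.5802, 0.1423, 0.2305]
tool_rot: [0.902, 0.431, 0.001, 0.001]
ft_force: [-0.1, 0.1, 0.9]
grip_width: 0.0852
grasp_force: 0.0
```

Request:
drive_tool --increments '[[[0, 0, 0], [0, 0, -7], 1], [[0, 0, 0], [0, 0, -4], 1], [[0, 0, 0], [0, 0, 0], 1]]'

```text
clock: 2.18
eef_pos: [0.5768, 0.145, 0.231]
tool_rot: [0.938, 0.347, -0.0, -0.0]
ft_force: [0.7, -0.9, 0.1]
grip_width: 0.0852
grasp_force: 0.0
```

```bash
python3 - <<'E'
from h import *
np.set_printoptions(precision=4,suppress=True)
c=camera('wrist');pickle.dump(c,open('w1.pkl','wb'));save('w1',c['image'])
p=pickle.load(open('fix.pkl','rb'))
print(get_obs()['eef_pos'],ray(c,(256,192)))
print(proj(c,[[.635,.1167,.086],[.635,.1167,.06]]),proj(c,plate(p)))
E
```

```text
[0.5767 0.1452 0.2311] (array([0.6401, 0.1985, 0.3742]), array([-0.2513, -0.1972, -0.9476]))
[[327.0678 149.2371]
 [321.8872 143.9177]] [[285.0049 336.5986]
 [130.2773 276.3813]
 [224.4109  43.4389]
 [408.281  137.4252]]
```

View pics/w1.png

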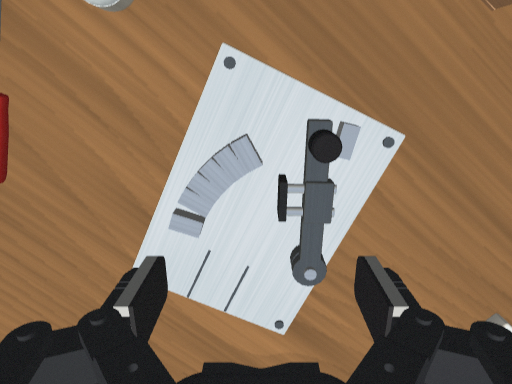

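The wrist view shows the plate corners at (222,43), (404,135), (284,333) and (about 133,272), the knob top centre at (325,146), the pad at (282,198), and the working notch near (187,211).

```bash
python3 - <<'E'
from h import *
from scipy.optimize import least_squares
np.set_printoptions(precision=4,suppress=True)
s,d=pickle.load(open('p0.pkl','rb'));w=pickle.load(open('w1.pkl','rb'))
S=lambda u,v:(80+u*.39,150+v*.39); D=lambda u,v:(170+u*.35,130+v*.35)
wc=np.array([(284,333.5),(222.5,43),(404.5,135)])
f=lambda p:(proj(w,plate(p))[[0,2,3]]-wc).ravel()
r=least_squares(f,[.5,.1,.26]);p=r.x
print(p,np.degrees(p[2]),r.fun)
print('notch',proj(w,fix2w(p,[0,.065,.030])), 'scribe', proj(w,fix2w(p,[[-.1,.026,.012],[-.1,-.026,.012]])))
print('pivot',proj(w,fix2w(p,[0,-.085,.06])),'should be ~310,274')
print('lines',[atz(w,u,.012)for u in((209,251),(188,297),(248,267),(226,310))])
k=tri([(s,S(627,125)),(d,D(280,76)),(w,(325,146))]);print('knobtop',k, atz(w,(325,146),.086))
pickle.dump(p,open('fix.pkl','wb'))
k=atz(w,(325,146),.086)[:2];pv=fix2w(p,[0,-.085,0])[0,:2];a=k-pv
print('pivot',pv,'r',np.linalg.norm(a),'th',np.degrees(p[2])+90-np.degrees(np.arctan2(*a[::-1])))
print('knob work',fix2w(p,[0,.065,.073]),'padface',fix2w(p,[-.038,0,.033]),'bed',fix2w(p,[-.08,0,.012]))
E
```

```text
[0.497  0.1038 0.2692] 15.42456521545374 [-0.1203  2.0484 -1.329  -1.136   1.5448  0.2875]
notch [[189.5727 214.4056]] scribe [[192.4873 286.2901]
 [229.6609 300.8304]]
pivot [[310.9863 278.4539]] should be ~310,274
lines [array([0.4478, 0.1174, 0.012 ]), array([0.3769, 0.0969, 0.012 ]), array([0.4618, 0.0664, 0.012 ]), array([0.3932, 0.0468, 0.012 ])]
knobtop [0.6349 0.118  0.0834] [0.6359 0.1201 0.086 ]
pivot [0.5196 0.0219] r 0.15219272912093734 th 65.22903875434864
knob work [[0.4797 0.1665 0.073 ]] padface [[0.4604 0.0937 0.033 ]] bed [[0.4199 0.0825 0.012 ]]
```

Request:
drive_tool --increments '[[[30, -13, -20], [0, 0, 0], 1], [[29, -13, -30], [0, 0, 0], 1], [[0, 0, -35], [0, 0, 0], 1], [[0, 0, -25], [0, 0, 0], 1], [[0, 0, 0], [0, 0, 0], 1]]'

```text
clock: 2.65
eef_pos: [0.6301, 0.1189, 0.1154]
tool_rot: [0.937, 0.349, -0.006, -0.001]
ft_force: [-2.1, 0.1, -0.9]
grip_width: 0.0853
grasp_force: 0.0
```

```bash
python3 - <<'E'
from h import *
np.set_printoptions(precision=4,suppress=True)
c=camera('wrist');print(get_obs()['eef_pos'])
for r in silhouettes('knob',c)[:2]:
    b=r['bbox'];print(r['conf'],b,atz(c,((b[0]+b[2])/2,(b[1]+b[3])/2),.078))
save('w2',c['image'])
E
```

```text
[0.6316 0.1194 0.119 ]
0.83 [245.9, 190.2, 295.3, 248.0] [0.6377 0.1172 0.078 ]
```

View pics/w2.png

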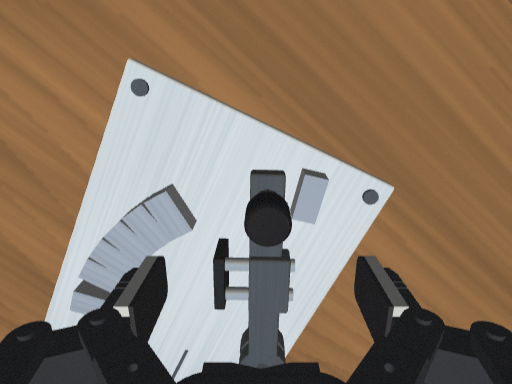

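The knob top is at (268,215), with the arm vertical in the picture between the open fingers, so the grasp line is aligned. I'll go down and close.

Request:
drive_tool --increments '[[[5, -1, -30], [0, 0, 0], 1], [[0, 0, -25], [0, 0, 0], 1], [[0, 0, -10], [0, 0, 0], 1], [[0, 0, 0], [0, 0, 0], 0], [[0, 0, 0], [0, 0, 0], 0], [[0, 0, 0], [0, 0, 0], 0], [[0, 0, 0], [0, 0, 0], 0], [[0, 0, 0], [0, 0, 0], 0]]'

```text
clock: 3.42
eef_pos: [0.6406, 0.1194, 0.06]
tool_rot: [0.937, 0.348, 0.002, 0.0]
ft_force: [-0.5, 1.3, 16.8]
grip_width: 0.0261
grasp_force: 61.9
```

Request:
drive_tool --increments '[[[0, 0, 0], [0, 0, 0], 0], [[0, 0, 0], [0, 0, 0], 0], [[0, 0, 0], [0, 0, 0], 0]]'

```text
clock: 3.67
eef_pos: [0.6407, 0.1193, 0.0602]
tool_rot: [0.937, 0.348, 0.002, 0.0]
ft_force: [-0.8, 0.1, 5.4]
grip_width: 0.0258
grasp_force: 58.9
```

Request:
drive_tool --increments '[[[0, 0, 5], [0, 0, 0], 0], [[0, 0, 5], [0, 0, 0], 0], [[0, 0, 4], [0, 0, 0], 0], [[0, 0, 0], [0, 0, 0], 0], [[0, 0, 0], [0, 0, 0], 0]]'

```text
clock: 4.08
eef_pos: [0.6402, 0.1196, 0.0715]
tool_rot: [0.937, 0.348, 0.001, -0.0]
ft_force: [4.7, 3.8, -7.4]
grip_width: 0.0263
grasp_force: 59.4
```

```bash
python3 - <<'E'
from h import *
np.set_printoptions(precision=4,suppress=True)
c=camera('wrist');o=get_obs();print(o['eef_pos'],o['ft_force'],o['grip_width'],o['grasp_force'])
d=camera('side')
x=cv2.resize(d['image'][130:220,200:310],(400,327),interpolation=cv2.INTER_CUBIC)
y=cv2.resize(c['image'],(400,300))
save('w3',np.vstack([y,x[:300]]))
E
```

```text
[0.6402 0.1196 0.0713] [ 5.5737  3.912  -7.0811] 0.025625508374613793 59.37956191599369
```

View pics/w3.png

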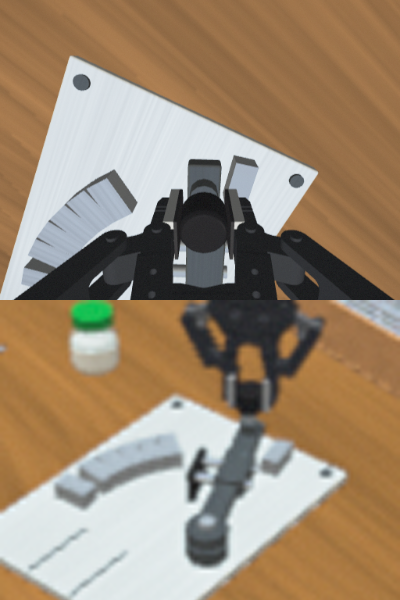

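The knob is held and lifted clear of the collar, with a spring force of about 7 N (about 12 mm of lift). I'll lift a little more, then swing.

Request:
drive_tool --increments '[[[0, 0, 2], [0, 0, 0], 0], [[0, 0, 0], [0, 0, 0], 0], [[-8, 9, 0], [0, 0, 4.5], 0], [[-9, 8.5, 0], [0, 0, 4.5], 0], [[-9, 8, 0], [0, 0, 4.5], 0], [[-10, 7, 0], [0, 0, 4.5], 0], [[0, 0, 0], [0, 0, 0], 0], [[0, 0, 0], [0, 0, 0], 0]]'

```text
clock: 4.85
eef_pos: [0.6029, 0.153, 0.0731]
tool_rot: [0.871, 0.492, 0.0, -0.001]
ft_force: [2.9, 4.2, -7.5]
grip_width: 0.0259
grasp_force: 59.6
```

Request:
drive_tool --increments '[[[-10.5, 6, 0], [0, 0, 4.5], 0], [[-11, 5.5, 0], [0, 0, 4.5], 0], [[-11, 4.5, 0], [0, 0, 4.5], 0], [[-11.5, 3.5, 0], [0, 0, 4.5], 0], [[-12, 2.5, 0], [0, 0, 4.5], 0], [[-12, 1.5, 0], [0, 0, 4.5], 0], [[0, 0, 0], [0, 0, 0], 0], [[0, 0, 0], [0, 0, 0], 0]]'

```text
clock: 5.52
eef_pos: [0.5341, 0.1768, 0.0732]
tool_rot: [0.732, 0.681, 0.0, -0.002]
ft_force: [1.8, 6.2, -7.6]
grip_width: 0.026
grasp_force: 59.7
```

Request:
drive_tool --increments '[[[-12, 0.5, 0], [0, 0, 4.5], 0], [[-12, -0.5, 0], [0, 0, 4.5], 0], [[-12, -1.5, 0], [0, 0, 4.5], 0], [[-10, -1.5, 0], [0, 0, 3.5], 0], [[-5, -1.5, 0], [0, 0, 2], 0], [[0, 0, 0], [0, 0, 0], 0], [[0, 0, 0], [0, 0, 0], 0]]'

```text
clock: 6.1
eef_pos: [0.4824, 0.1731, 0.0732]
tool_rot: [0.609, 0.793, 0.001, -0.003]
ft_force: [-0.6, 8.2, -8.3]
grip_width: 0.026
grasp_force: 59.8
```

```bash
python3 - <<'E'
from h import *
np.set_printoptions(precision=4,suppress=True)
c=camera('wrist');o=get_obs();print(o['eef_pos'],o['ft_force'],o['ft_torque'],o['grip_width'])
p=pickle.load(open('fix.pkl','rb'))
print(proj(c,fix2w(p,[[-.044,-.022,.05],[-.044,.022,.05]])))
save('w4',c['image'])
E
```

```text
[0.4825 0.1731 0.0732] [-1.0072  9.9772 -7.3253] [2.0117 0.0245 0.3306] 0.02622771781879507
[[185.7084 366.8027]
 [179.9049 309.8066]]
```

View pics/w4.png

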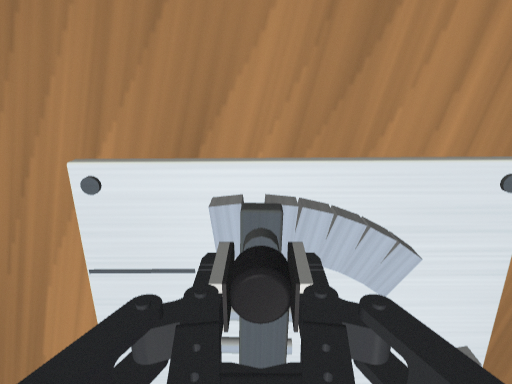

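Request:
drive_tool --increments '[[[-3, 1, 0], [0, 0, 0.8], 0], [[-3, 1, 0], [0, 0, 0.7], 0], [[0, 0, 0], [0, 0, 0], 0], [[0, 0, 0], [0, 0, 0], 0]]'

```text
clock: 6.48
eef_pos: [0.4779, 0.1722, 0.0734]
tool_rot: [0.6, 0.8, -0.0, -0.0]
ft_force: [2.6, 1.2, -7.5]
grip_width: 0.0258
grasp_force: 59.8
```

Request:
drive_tool --increments '[[[-3, -0.5, 0], [0, 0, 0], 0], [[0, 0, 0], [0, 0, 0], 0], [[0, 0, 0], [0, 0, 0], 0]]'

```text
clock: 6.73
eef_pos: [0.477, 0.172, 0.0742]
tool_rot: [0.6, 0.8, 0.001, 0.001]
ft_force: [6.2, 1.5, -8.6]
grip_width: 0.0255
grasp_force: 59.9
```

At the dead stop: the force rose and the motion ended. I'll lower the plunger now.

Request:
drive_tool --increments '[[[0, 0, -4], [0, 0, 0], 0], [[0, 0, -4], [0, 0, 0], 0], [[0, 0, -4], [0, 0, 0], 0], [[0, 0, -3], [0, 0, 0], 0], [[0, 0, 0], [0, 0, 0], 0], [[0, 0, 0], [0, 0, 0], 0]]'

```text
clock: 7.23
eef_pos: [0.4775, 0.1721, 0.0602]
tool_rot: [0.6, 0.8, 0.002, 0.002]
ft_force: [4.8, -0.2, 0.4]
grip_width: 0.0258
grasp_force: 60.8
```

Request:
drive_tool --increments '[[[0, 0, -2], [0, 0, 0], 0], [[0, 0, 0], [0, 0, 0], 1], [[0, 0, 0], [0, 0, 0], 1], [[0, 0, 0], [0, 0, 0], 1], [[0, 0, 0], [0, 0, 0], 1], [[0, 0, 30], [0, 0, 0], 1], [[0, 0, 40], [0, 0, 0], 1], [[0, 0, 40], [0, 0, 0], 1]]'

```text
clock: 7.9
eef_pos: [0.4732, 0.1712, 0.1663]
tool_rot: [0.6, 0.8, -0.002, -0.002]
ft_force: [1.0, 0.5, 0.5]
grip_width: 0.0853
grasp_force: 0.0
```

Request:
drive_tool --increments '[[[-5, -20, 40], [0, 0, 0], 1], [[-5, -20, 10], [0, 0, 0], 1], [[0, 0, 0], [0, 0, 0], 1], [[0, 0, 0], [0, 0, 0], 1]]'

```text
clock: 8.23
eef_pos: [0.4655, 0.1329, 0.2142]
tool_rot: [0.601, 0.799, 0.0, 0.0]
ft_force: [-0.7, -0.0, -0.6]
grip_width: 0.0852
grasp_force: 0.0
```

```bash
python3 - <<'E'
from h import *
np.set_printoptions(precision=4,suppress=True)
c=camera('wrist');d=camera('side');o=get_obs();print(o['clock'],o['eef_pos'])
pickle.dump((c,d),open('w5.pkl','wb'))
p=pickle.load(open('fix.pkl','rb'))
print('padtop',proj(c,fix2w(p,[[-.038,-.022,.05],[-.038,.022,.05]])),'knob',proj(c,fix2w(p,[0,.065,.086])),'plate',proj(c,plate(p)))
print('side knob top',proj(d,fix2w(p,[0,.065,.086])))
x=cv2.resize(d['image'][140:230,180:300],(512,384),interpolation=cv2.INTER_CUBIC)
save('w5',cv2.resize(np.vstack([c['image'],x]),(400,600)))
save('w5a',c['image'])
E
```

```text
8.3333 [0.4648 0.1334 0.2124]
padtop [[243.6707 226.1084]
 [243.4793 184.9171]] knob [[286.8334 149.0189]] plate [[178.112  282.2712]
 [163.3086  93.895 ]
 [460.8665  97.604 ]
 [423.8421 284.6231]]
side knob top [[222.1143 164.4289]]
```

View pics/w5.png

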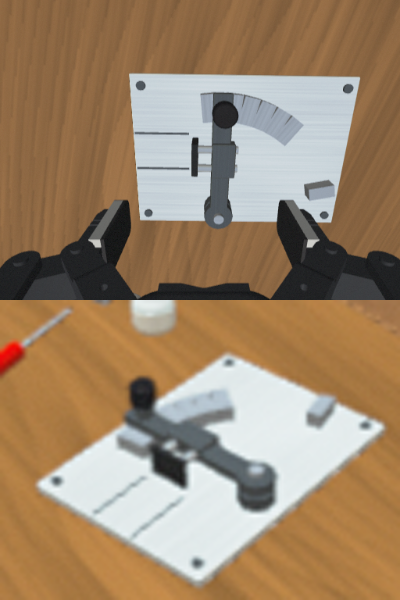

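The stop arm is at its working place: the knob in the wrist view is at about (288,146), against a predicted (287,149), and its side-view height matches the down position. Next I'll go to the housing.

Request:
drive_tool --increments '[[[4, -33, 0], [0, 0, -4.5], 1], [[4, -33, 0], [0, 0, -4.5], 1], [[4, -33, 0], [0, 0, -4.5], 1], [[4, -33, 0], [0, 0, -4.5], 1], [[4, -33, 0], [0, 0, -4.5], 1], [[4, -33, 0], [0, 0, -4.5], 1], [[4, -33, 0], [0, 0, -4.5], 1], [[4, -33, 0], [0, 0, -4.5], 1]]'

```text
clock: 9.0
eef_pos: [0.497, -0.1312, 0.2116]
tool_rot: [0.819, 0.574, -0.001, -0.002]
ft_force: [1.2, 0.0, 0.9]
grip_width: 0.0851
grasp_force: 0.0
```

Request:
drive_tool --increments '[[[4, -33, 0], [0, 0, -4.5], 1], [[4, -33, 0], [0, 0, -4.5], 1], [[4, -33, 0], [0, 0, -4.5], 1], [[4, -33, 0], [0, 0, -4.5], 1], [[4, -33, 0], [0, 0, -4.5], 1], [[4, -33, 0], [0, 0, -4.5], 1], [[4, -33, 0], [0, 0, -4.5], 1], [[4, -25, 0], [0, 0, -4.2], 1]]'

```text
clock: 9.67
eef_pos: [0.5293, -0.3881, 0.2106]
tool_rot: [0.956, 0.295, -0.001, -0.002]
ft_force: [0.3, 0.9, 0.5]
grip_width: 0.0851
grasp_force: 0.0
```

Request:
drive_tool --increments '[[[0, 0, 0], [0, 0, 0], 1], [[0, 0, 0], [0, 0, 0], 1]]'

```text
clock: 9.83
eef_pos: [0.5292, -0.3867, 0.2103]
tool_rot: [0.955, 0.297, -0.001, -0.002]
ft_force: [-0.3, 0.4, 0.4]
grip_width: 0.085
grasp_force: 0.0
```

```bash
python3 - <<'E'
from h import *
np.set_printoptions(precision=4,suppress=True)
c=camera('wrist');o=get_obs();print(o['clock'],o['eef_pos'],o['tool_rot'])
pickle.dump(c,open('w6.pkl','wb'));save('w6',c['image'])
for r in silhouettes('housing',c):
    m=r['region'];print(round(r['conf'],2),r['bbox'],c['image'][m].mean(0).round())
E
```

```text
9.8833 [ 0.5293 -0.3856  0.211 ] [ 0.9548  0.2972 -0.0012 -0.0021]
0.92 [243.3, 117.9, 288.4, 194.8] [225. 227. 225.]
0.61 [176.2, 205.0, 220.6, 275.5] [202. 191.  57.]
0.6 [340.9, 29.8, 401.7, 118.5] [219. 209.  60.]
```

View pics/w6.png

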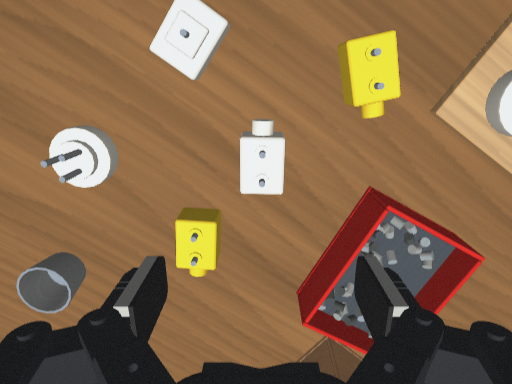

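The white housing is at (262,165), nose up in the picture, stud tips at (262,153) and (262,182), and top-face corners near (241,137) and (284,194). The yellow part at (198,238) is clear of the fingers.

```bash
python3 - <<'E'
from h import *
np.set_printoptions(precision=4,suppress=True)
c=pickle.load(open('w6.pkl','rb'));s,d=pickle.load(open('p0.pkl','rb'))
S=lambda u,v:(80+u*.39,150+v*.39); D=lambda u,v:(170+u*.35,130+v*.35)
b=tri([(c,(262,182)),(s,S(132,355)),(d,D(527,425))]);f=tri([(c,(262,153)),(s,S(162,362)),(d,D(531,399))])
print('studs tri',b,f)
b=atz(c,(262,182),.052);f=atz(c,(262,153),.052);v=f-b
print('studs',b,f,np.linalg.norm(v),np.degrees(np.arctan2(v[1],v[0])),'mid',(b+f)/2)
g=cv2.cvtColor(c['image'],cv2.COLOR_RGB2HSV);m=((g[...,2]>170)&(g[...,1]<50)).astype(np.uint8)
n,l,st,ce=cv2.connectedComponentsWithStats(m);i=l[165,250];M=(l==i)
for y in range(116,200,4):
    xs=np.nonzero(M[y])[0];print(y,xs.min() if len(xs) else None,xs.max() if len(xs) else None,end='; ')
cs=[atz(c,u,.04) for u in((240.5,136.5),(284,136.5),(284,194),(240.5,194))];print(np.array(cs),np.mean(cs,0))
o=get_obs();q=o['tool_rot'];print('tool y yaw',2*np.degrees(np.arctan2(q[1],q[0]))-90)
E
```

```text
studs tri [ 0.5203 -0.3939  0.0457] [ 0.5439 -0.3776  0.046 ]
studs [ 0.5227 -0.3925  0.052 ] [ 0.5458 -0.3765  0.052 ] 0.028120242668755104 34.56370612083777 mid [ 0.5343 -0.3845  0.052 ]
116 None None; 120 None None; 124 None None; 128 None None; 132 None None; 136 None None; 140 240 284; 144 240 284; 148 240 284; 152 240 284; 156 240 284; 160 240 283; 164 240 283; 168 240 283; 172 240 283; 176 240 283; 180 240 283; 184 240 282; 188 240 282; 192 241 282; 196 None None; [[ 0.5453 -0.3521  0.04  ]
 [ 0.5687 -0.3861  0.04  ]
 [ 0.5218 -0.4199  0.04  ]
 [ 0.497  -0.3839  0.04  ]] [ 0.5332 -0.3855  0.04  ]
tool y yaw -55.36378879419132
```

Request:
drive_tool --increments '[[[4, 0.5, -40], [0, 0, 0], 1], [[0, 0, -40], [0, 0, 0], 1], [[0, 0, -40], [0, 0, 0], 1], [[0, 0, -40], [0, 0, 0], 1], [[0, 0, -28], [0, 0, 0], 1], [[0, 0, -14], [0, 0, 0], 1], [[0, 0, 0], [0, 0, 0], 1], [[0, 0, 0], [0, 0, 0], 1]]'

```text
clock: 10.6
eef_pos: [0.5334, -0.384, 0.0111]
tool_rot: [0.955, 0.298, -0.001, -0.001]
ft_force: [0.5, -0.6, 1.1]
grip_width: 0.0855
grasp_force: 0.0
```

Request:
drive_tool --increments '[[[0, -1, -3], [0, 0, 0], 0], [[0, 0, 0], [0, 0, 0], 0], [[0, 0, 0], [0, 0, 0], 0], [[0, 0, 0], [0, 0, 0], 0], [[0, 0, 0], [0, 0, 0], 0], [[0, 0, 0], [0, 0, 0], 0], [[0, 0, 0], [0, 0, 0], 0], [[0, 0, 0], [0, 0, 0], 0]]'

```text
clock: 11.27
eef_pos: [0.5347, -0.3878, 0.0108]
tool_rot: [0.955, 0.297, 0.001, 0.001]
ft_force: [-0.3, 0.7, 6.3]
grip_width: 0.0432
grasp_force: 62.9
```

Request:
drive_tool --increments '[[[0, 0, 20], [0, 0, 0], 0], [[0, 0, 35], [0, 0, 0], 0], [[0, 0, 40], [0, 0, 0], 0], [[0, 0, 20], [0, 0, 0], 0], [[0, 0, 0], [0, 0, 0], 0]]'

```text
clock: 11.68
eef_pos: [0.5368, -0.3895, 0.1309]
tool_rot: [0.955, 0.297, 0.004, 0.005]
ft_force: [0.4, -0.4, -0.5]
grip_width: 0.0432
grasp_force: 62.3
```

```bash
python3 - <<'E'
from h import *
np.set_printoptions(precision=4,suppress=True)
c,d=pickle.load(open('w5.pkl','rb'))
x=cv2.resize(c['image'][70:300,140:480],(800,541),interpolation=cv2.INTER_CUBIC);save('w7',x)
E
```

```text
(no output)
```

View pics/w7.png

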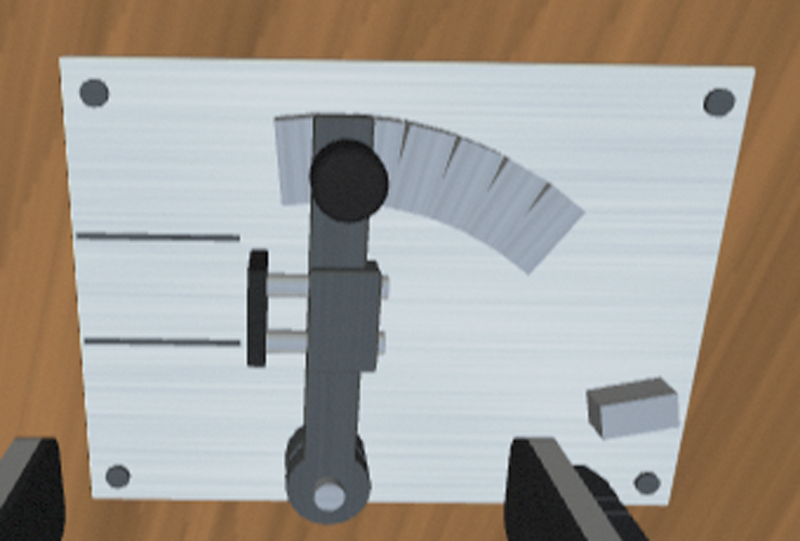

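Request:
drive_tool --increments '[[[-8.5, 29, 0], [0, 0, -1.2], 0], [[-8.5, 29, 0], [0, 0, -1.2], 0], [[-8.5, 29, 0], [0, 0, -1.2], 0], [[-8.5, 29, 0], [0, 0, -1.2], 0], [[-8.5, 29, 0], [0, 0, -1.2], 0], [[-8.5, 29, 0], [0, 0, -1.2], 0], [[-8.5, 29, 0], [0, 0, -1.2], 0], [[-8.5, 29, 0], [0, 0, -1.2], 0]]'

```text
clock: 12.35
eef_pos: [0.4642, -0.1536, 0.1228]
tool_rot: [0.977, 0.215, -0.001, -0.0]
ft_force: [-0.1, -0.0, -0.4]
grip_width: 0.043
grasp_force: 62.2
```

Request:
drive_tool --increments '[[[-8.5, 29, 0], [0, 0, -1.2], 0], [[-8.5, 29, 0], [0, 0, -1.2], 0], [[-8.5, 29, 0], [0, 0, -1.2], 0], [[-8.5, 29, 0], [0, 0, -1.2], 0], [[-8.5, 29, 0], [0, 0, -1.2], 0], [[-8.5, 29, 0], [0, 0, -1.2], 0], [[-8.5, 29, 0], [0, 0, -1.2], 0], [[0, 0, 0], [0, 0, -1.2], 0]]'

```text
clock: 13.02
eef_pos: [0.4036, 0.0516, 0.1229]
tool_rot: [0.991, 0.136, -0.001, -0.001]
ft_force: [0.9, 0.6, -2.1]
grip_width: 0.043
grasp_force: 62.3
```

The crop shows plate corners at (60,57), (754,68), (670,506) and (93,498). The pad face edge is at x=247, y 250 to 366, and the scribe lines are at y≈237 and 342. I'll refine the fixture pose from these.

```bash
python3 - <<'E'
from h import *
from scipy.optimize import least_squares
np.set_printoptions(precision=4,suppress=True)
c,_=pickle.load(open('w5.pkl','rb'));w=pickle.load(open('w1.pkl','rb'));P=lambda a:np.array(a)/2.353+[140,70]
wc=np.array([(284,333.5),(222.5,43),(404.5,135)]);cc=P([(93,498),(60,57),(754,68),(670,506)])
r=least_squares(lambda p:np.r_[(proj(c,plate(p))-cc).ravel(),(proj(w,plate(p))[[0,2,3]]-wc).ravel()],[.497,.1038,.269])
p=r.x;print(p,np.degrees(p[2]),r.fun.round(1));pickle.dump(p,open('fix.pkl','wb'))
def inf(x): 
    x=np.array(x);k,s=np.cos(p[2]),np.sin(p[2]);q=x[:2]-p[:2];return np.array([k*q[0]+s*q[1],-s*q[0]+k*q[1]])*1000
print('pad ends in fixture',[inf(atz(c,P(u),.050)) for u in((247,250),(247,366))])
print('lines',[inf(atz(c,P(u),.012)) for u in((78,236),(240,238),(85,341),(240,342))])
print('knob',inf(atz(c,P((349,180)),.086)),'pivot',inf(atz(c,P((329,495)),.06)))
o=get_obs();print('tcp',o['eef_pos'],inf(o['eef_pos']),'yaw',2*np.degrees(np.arctan2(o['tool_rot'][1],o['tool_rot'][0])))
print('target -100',fix2w(p,[-.1,0,0]))
E
```

```text
[0.4977 0.1037 0.2682] 15.369545817124871 [-1.   0.7 -1.4 -0.2  1.1 -0.8 -0.5 -0.1  0.2  1.8 -0.6 -1.7  2.2  0. ]
pad ends in fixture [array([-37.1987,  31.0505]), array([-37.3047, -21.1227])]
lines [array([-116.531 ,   25.9488]), array([-42.0769,  25.9391]), array([-116.8895,  -26.2003]), array([-42.3308, -25.7935])]
knob [ 0.4379 67.402 ] pivot [ -0.5154 -78.8259]
tcp [0.4036 0.0516 0.1229] [-104.5544  -25.3716] yaw 15.612679142144584
target -100 [[0.4013 0.0772 0.    ]]
```

Request:
drive_tool --increments '[[[-2, 25.5, 0], [0, 0, 0], 0], [[0, 0, -30], [0, 0, 0], 0], [[0, 0, -30], [0, 0, 0], 0], [[0, 0, -20], [0, 0, 0], 0], [[0, 0, -8], [0, 0, 0], 0], [[0, 0, 0], [0, 0, 0], 0], [[0, 0, 0], [0, 0, 0], 0]]'

```text
clock: 13.6
eef_pos: [0.4041, 0.073, 0.0357]
tool_rot: [0.991, 0.133, -0.0, 0.0]
ft_force: [-0.2, -0.1, -1.2]
grip_width: 0.043
grasp_force: 62.3
```

Request:
drive_tool --increments '[[[-1, 4.5, -5], [0, 0, 0], 0], [[0, 0, -4], [0, 0, 0], 0], [[0, 0, -2], [0, 0, 0], 0], [[0, 0, -1], [0, 0, 0], 0], [[0, 0, 0], [0, 0, 0], 0], [[0, 0, 0], [0, 0, 0], 0]]'

```text
clock: 14.1
eef_pos: [0.4033, 0.0779, 0.0239]
tool_rot: [0.991, 0.133, 0.0, -0.0]
ft_force: [1.0, 0.5, -1.6]
grip_width: 0.043
grasp_force: 62.3
```

```bash
cat > st.py <<'E'
from h import *
np.set_printoptions(precision=4,suppress=True)
p=pickle.load(open('fix.pkl','rb'));o=get_obs();k,s=np.cos(p[2]),np.sin(p[2])
q=o['eef_pos'][:2]-p[:2];f=o['ft_force']
print('fix mm',1e3*(k*q[0]+s*q[1]),1e3*(-s*q[0]+k*q[1]),'z',o['eef_pos'][2],'F',k*f[0]+s*f[1],-s*f[0]+k*f[1],f[2],'yaw err',2*np.degrees(np.arctan2(o['tool_rot'][1],o['tool_rot'][0]))-np.degrees(p[2]))
E
python3 st.py; python3 - <<'E'
from h import *
d=camera('side');s=camera('scene')
x=cv2.resize(d['image'][150:230,180:300],(512,341),interpolation=cv2.INTER_CUBIC);y=cv2.resize(s['image'][160:230,225:345],(512,299),interpolation=cv2.INTER_CUBIC)
save('w8',np.vstack([x[40:],y]))
E
```

```text
fix mm -97.84486757461465 0.1500343941983548 z 0.023944699461885332 F 1.1329211929834735 0.22335474262592753 -1.6291577544292284 yaw err -0.030028675880357625
```

View pics/w8.png

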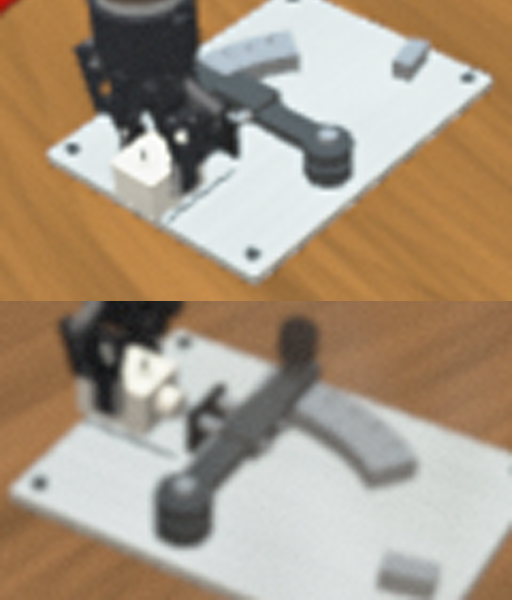

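The housing is held between the scribe lines with its nose facing the pad (scene crop: nose at (170,397), pad at (207,415)). I'll set it down and advance.

Request:
drive_tool --increments '[[[0, 0, -1], [0, 0, 0], 0], [[6, 1.6, 0], [0, 0, 0], 0], [[6, 1.6, 0], [0, 0, 0], 0], [[3, 0.8, 0], [0, 0, 0], 0], [[0, 0, 0], [0, 0, 0], 0], [[0, 0, 0], [0, 0, 0], 0]]'

```text
clock: 14.7
eef_pos: [0.4039, 0.0782, 0.0231]
tool_rot: [0.991, 0.133, -0.013, 0.002]
ft_force: [-34.3, -9.0, 49.2]
grip_width: 0.0433
grasp_force: 68.6
```

```bash
python3 st.py
```

```text
fix mm -97.19977543203697 0.21181089931703728 z 0.023072457795042165 F -35.443978759486455 0.39688344819768595 49.17135581364104 yaw err -0.06142158348849591
```

Blocked at once, with forces that look like friction on the bed, so I'll lift a little to relieve it.

Request:
drive_tool --increments '[[[-3, -0.8, 2], [0, 0, 0], 0], [[0, 0, 0], [0, 0, 0], 0], [[0, 0, 0], [0, 0, 0], 0]]'

```text
clock: 14.95
eef_pos: [0.416, 0.0813, 0.0251]
tool_rot: [0.991, 0.133, 0.001, -0.0]
ft_force: [0.1, -0.6, -1.8]
grip_width: 0.0429
grasp_force: 62.3
```

```bash
python3 st.py; python3 -c "
from h import *
o=get_obs();print(o['ft_torque'],o['joint_pos'],o['tau'],o['tool_rot'])"
```

```text
fix mm -84.741663863735 0.009944865062096186 z 0.02510548324716814 F -0.07083348745044298 -0.6362643938164405 -1.765565062540734 yaw err -0.03427930332069984
[-0.00166698 -0.01313491  0.00317442] [ 1.92891050e-01  3.09208919e-01 -5.10379264e-01  7.49290502e-01
  7.09779300e-05  3.06683288e+00] [-2.98366731e-02 -3.40959549e+01  1.77701747e+01  2.29881713e-01
 -3.20803461e-03 -3.74092797e-04] [ 9.91058275e-01  1.33426290e-01  9.55054269e-04 -9.20275270e-05]
```

Request:
drive_tool --increments '[[[2, 0.5, -0.5], [0, 0, 0], 0], [[2, 0.5, 0], [0, 0, 0], 0], [[2, 0.5, 0], [0, 0, 0], 0], [[2, 0.5, 0], [0, 0, 0], 0], [[0, 0, 0], [0, 0, 0], 0], [[0, 0, 0], [0, 0, 0], 0]]'

```text
clock: 15.45
eef_pos: [0.4225, 0.0831, 0.0238]
tool_rot: [0.991, 0.134, -0.001, -0.0]
ft_force: [-2.5, 0.1, -0.1]
grip_width: 0.0432
grasp_force: 62.4
```

```bash
python3 st.py
```

```text
fix mm -77.99620179052188 0.05633962496377071 z 0.02382067138302983 F -2.4007381718953527 0.7120887124393425 -0.1111235556007793 yaw err -0.02073038711783859
```

Request:
drive_tool --increments '[[[2, 0.5, 0.5], [0, 0, 0], 0], [[2, 0.5, 0], [0, 0, 0], 0], [[0, 0, 0], [0, 0, 0], 0], [[0, 0, 0], [0, 0, 0], 0], [[0, 0, 0], [0, 0, 0], 0]]'

```text
clock: 15.87
eef_pos: [0.4254, 0.0839, 0.0241]
tool_rot: [0.991, 0.133, -0.002, 0.0]
ft_force: [-5.9, -0.3, -2.7]
grip_width: 0.0428
grasp_force: 62.2
```

```bash
python3 st.py
```

```text
fix mm -74.9905921253216 0.006804965561664489 z 0.024081470550476804 F -5.789193533593723 1.301223500057899 -2.7208392014616956 yaw err -0.026874070879896905
```

Request:
drive_tool --increments '[[[2, 0.6, 0], [0, 0, 0], 0], [[2, 0.5, 0], [0, 0, 0], 0], [[1.5, 0.4, 0], [0, 0, 0], 0], [[0, 0, 0], [0, 0, 0], 0], [[0, 0, 0], [0, 0, 0], 0], [[0, 0, 0], [0, 0, 0], 0], [[0, 0, 0], [0, 0, 0], 0]]'

```text
clock: 16.45
eef_pos: [0.4293, 0.0849, 0.024]
tool_rot: [0.991, 0.133, -0.003, 0.0]
ft_force: [-9.7, -2.0, 2.4]
grip_width: 0.0433
grasp_force: 62.7
```

```bash
python3 st.py; sleep 0; python3 st.py
```

```text
fix mm -70.94191885214222 0.008749458724123527 z 0.024037471197886687 F -9.835646724113396 0.6393322033190485 2.3553253387694038 yaw err -0.03400204842380816
fix mm -70.94191885214222 0.008749458724123527 z 0.024037471197886687 F -9.835646724113396 0.6393322033190485 2.3553253387694038 yaw err -0.03400204842380816
```

Request:
drive_tool --increments '[[[0, 0, 0], [0, 0, 0], 0], [[0, 0, 0], [0, 0, 0], 0], [[0, 0, 0], [0, 0, 0], 0], [[0, 0, 0], [0, 0, 0], 0], [[0, 0, 0], [0, 0, 0], 0], [[0, 0, 0], [0, 0, 0], 0], [[0, 0, 0], [0, 0, 0], 0], [[0, 0, 0], [0, 0, 0], 0]]'

```text
clock: 17.12
eef_pos: [0.4293, 0.0849, 0.024]
tool_rot: [0.991, 0.133, -0.003, 0.0]
ft_force: [-9.4, -1.4, 1.7]
grip_width: 0.0431
grasp_force: 62.7
```

Request:
drive_tool --increments '[[[0, 0, 0], [0, 0, 0], 0], [[0, 0, 0], [0, 0, 0], 0], [[0, 0, 0], [0, 0, 0], 0], [[0, 0, 0], [0, 0, 0], 0], [[0, 0, 0], [0, 0, 0], 0], [[0, 0, 0], [0, 0, 0], 0], [[0, 0, 0], [0, 0, 0], 0], [[0, 0, 0], [0, 0, 0], 0]]'

```text
clock: 17.78
eef_pos: [0.4293, 0.0849, 0.024]
tool_rot: [0.991, 0.133, -0.003, 0.0]
ft_force: [-9.1, -2.0, 2.2]
grip_width: 0.043
grasp_force: 62.7
```

```bash
python3 st.py; python3 - <<'E'
from h import *
np.set_printoptions(precision=1,suppress=True)
p=pickle.load(open('fix.pkl','rb'));s=camera('scene')
print('knob pred',proj(s,fix2w(p,[0,.065,.073])))
for q in('knob','housing'):
    for r in silhouettes(q,s):
        m=r['region'];print(q,round(r['conf'],2),r['bbox'],s['image'][m].mean(0))
c,k=np.meshgrid([-.1,-.042],[-.022,.022]);H=[[x,y,z] for x in(-.1,-.042) for y in(-.022,.022) for z in(.012,.052)]+[[-.028,0,.033]]
u=proj(s,fix2w(p,H));print('housing pred bbox',u.min(0),u.max(0))
E
```

```text
fix mm -70.97261696652612 -0.017224078780780222 z 0.024041044512016045 F -9.33382076705524 0.5277930438059055 2.197892251937516 yaw err -0.03743110393862459
knob pred [[294.8 169.4]]
knob 0.54 [288.9, 162.1, 300.7, 174.1] [76.7 65.  55.7]
housing 0.95 [98.5, 251.8, 136.6, 279.4] [195.6 173.6  72.2]
housing 0.91 [133.9, 334.0, 173.8, 361.7] [210.4 191.3  80.4]
housing 0.79 [250.6, 174.2, 271.9, 196.4] [195.3 192.6 181.7]
housing pred bbox [250.6 171.5] [275.1 196.1]
```

The press is steady at about 9.5 N. The knob sits down at its working place, and the housing is where predicted. I'm handing in.

```bash
python3 -c "
from workcell import job_done
print(job_done())"
```

```text
the job is handed in; nothing more can be done
None
```

I handed the job in with the stop arm at its working place and the plunger home in the notch. The white housing is still gripped on the bed, its nose pressed square against the pad at about 9.5 N, but the hand-in returned no verdict. On the way the housing briefly jammed on the bed at about 35 N sideways and 49 N upward, before it reached the pad; a 2 mm lift freed it.

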